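Hang the medal plaque on the keyhole stud

TASK

Pick up the wooden medal plaque by its peg, set it on the sloping display board with its slot pointing up the slope, and feel with light pressure for the stud until its head comes through the round hole of the keyhole. Then pull the plaque straight down the slope until the stud is at the end of the slot and its slider has come down to its lower stop, and let go so that it stays hooked there, straight and close to the board. Never force it: keep the push or pull between plaque and board under about 25 N, and do not disturb the tin, the medals or the teacup.

Things in the scene. Friction and masses are not known exactly. Their poses are not given: they have to be found in the camera images.
- plaque: Dark wooden plaque 130 (its x) x 90 (its y) x 6 mm, 0.17 to 0.34 kg, lying face up on the table at first. Origin: centre of its back face (underside); z points out of its face, x to its top edge. Hooked and fully down, its origin lies at x = -42, y = 0, z = 0 to 5 mm in the board's frame, with axes parallel to the board's.
- peg (a point): Middle of the pale wooden peg on the plaque's face, at (-18, 0, 26) mm in the plaque's frame. The peg is 24 (x) x 20 (y) mm, its top 46 mm above the back face. Grasp it across its 20 mm width (along y).
- hole (a point): Centre of the keyhole's round hole, 18 mm wide, right through the plaque at (20, 0, 0) mm in its frame, rimmed with brass. From it a slot 8 mm wide runs along y = 0 towards the top edge (+x).
- slot_end (a point): Where the stud's axis sits at the end of the slot: (42, 0, 0) mm in the plaque's frame, 22 mm from the centre of the round hole.
- board: Pale wooden board 205 x 200 mm, fixed on a dark stand, sloping 40 degrees from level, facing the robot; place and yaw vary. Origin: on its surface at the stud's lower stop, 94 mm above the table. x points up the slope, y across, z out of the surface. It runs from x = -115 to +90 mm; stud and keyhole line are at y = 0.
- stud_stop (a point): Lower stop of the brass stud, at the board's origin. The stud stands square out of the board on a stiff slider along x (about 8 N to move, stays where left). It starts 8 to 44 mm up the slope from here; where exactly is NOT measured: see or feel it. Shank 5 mm thick, 11 mm long; flat head 14 mm wide, its top 15.5 mm above the board.
- strips (a point): Middle of two sprung black rubber strips on the board (x -60 to 30, |y| 26 to 38 mm), standing 8 mm out. They give together with 0.8 N per mm, to 0.2 mm. Press the plaque 4 to 7 mm in (3 to 6 N) so that its slot can pass under the stud's head; they then hold it against the head.
- tin: Blue open tin tray, 130 x 100 x 35 mm, origin under its centre; leave alone.
- medal_a: Brass medal with red bar, 61 mm long (its x), 36 mm wide, 5 mm thick, origin under the disc's centre, bar towards +x; leave alone.
- medal_b: Copper medal with green bar, same size; leave alone.
- teacup: White teacup, 72 mm wide, 60 mm high, origin under its centre; leave alone.

How it is judged:
On the way, in this order (a step that is already met when the one before it is completed fails the run):
1. the plaque is lifted off the table (height (world z) of plaque above 0.03 m), for 0.1 s.
2. the stud's head has come through the keyhole's round hole: the plaque lies close on the board (back face under 6 mm from it), not yet pulled down (z of plaque in the frame of board between -0.002 and 0.006 m and y of plaque in the frame of board between -0.006 and 0.006 m and x of plaque in the frame of board between -0.021 and 0.03 m and angle between the z axis of plaque and the z axis of board, either way round below 0.1 rad and angle between the x axis of plaque and the x axis of board, either way round below 0.12 rad), for 0.1 s.
At the end, for the whole second after the job is handed in: The plaque hangs hooked on the stud, fully pulled down: its origin between 38 and 46.5 mm below the stud's lower stop along the slope, within 4 mm of the board's centre line, its back less than 7 mm off the board, straight within 0.12 rad and parallel to the board within 0.1 rad, at rest (x of plaque in the frame of board between -0.0465 and -0.038 m and y of plaque in the frame of board between -0.004 and 0.004 m and z of plaque in the frame of board between -0.002 and 0.007 m and angle between the z axis of plaque and the z axis of board, either way round below 0.1 rad and angle between the x axis of plaque and the x axis of board, either way round below 0.12 rad and linear speed of plaque below 0.01 m/s); the robot touches nothing.
It fails at once if the plaque pushes or pulls on the board, its stud and strips together with more than 30 N (contact force between plaque and board above 30 N).
It fails at once if the tin is moved more than 20 mm (distance of tin from where it was at the start of the episode above 0.02 m).
It fails at once if the medal a is moved more than 20 mm (distance of medal_a from where it was at the start of the episode above 0.02 m).
It fails at once if the medal b is moved more than 20 mm (distance of medal_b from where it was at the start of the episode above 0.02 m).
It fails at once if the teacup is moved more than 20 mm (distance of teacup from where it was at the start of the episode above 0.02 m).
It also fails if it takes over 69 s, if anything falls off the work surface, if the arm or the gripper's body presses on something with over 40 N, if the wrist force passes 120 N, or if a joint passes its speed limit or range.

ROBOT

A 7-joint arm with a two-finger parallel gripper is mounted at the origin on the work surface. World frame = base frame: x ahead of the robot, y to its left, z up, the work surface at z = 0. Lengths are in m, angles in rad, forces in N, time in s.
With the tool pointing down it reaches from about 0.425 to 0.925 m from the base axis. Payload 6.8 kg.
Tool frame: the origin (TCP) lies on the centre line of the jaws, within the pads' length; the fingertips stand bot.tip_reach ahead of it and the grasp point (between the pads) lies 3 mm ahead of it (bot.tip_reach is the distance from the TCP to the fingertips, in m); z points along the fingers, y is the line along which they close (so a half turn about z gives the same grasp; the last joint's range is limited). The gripper opens to 85 mm and grips with 20 to 120 N. Pads are 22 mm wide; open, the fingers measure 114 mm over their backs; the gripper's body (76 mm by 85 mm) begins 54 mm behind the grasp point. The pads swing forward as they close: fully open they stand 13 mm farther back than shut.
Start: joints at [1.107, 0.477, 0.022, 1.555, -0.011, 1.109, -0.083], TCP at [0.235, -0.633, 0.253] pointing down, gripper open.
Joint ranges: [-2.96, 2.96], [-0.34, 2.1], [-1.41, 1.46], [0.24, 2.44], [-1.37, 4.51], [0.17, 1.92], [-2.96, 2.96]. Speed limits (rad/s): [2.39, 2.39, 3.14, 3.14, 3.14, 3.14, 3.14].

INTERFACE

Orientations are given as a unit quaternion [w, x, y, z].
In Python, from station import bot gives the robot as it stands.
- The arm moves only by the tool jog_arm, never from a script. Its argument "deltas" is a list of rows, each a list of 7 numbers: the shift along the world's x, y, z in m, then the turn, a rotation vector about the world's x, y, z in rad, then the opening, from 0 (shut) to 1 (fully open). In form: [[x, y, z, rx, ry, rz, grip], ...]. A call has 1 to 10 rows; each row shifts and turns the commanded pose from where the row before left it; what a row does not reach is not made up. A row lasts 1/10 s, in which the tool goes at most 50 mm and 8.59 degrees, less where a joint would pass 70% of its speed; a pose out of reach is approached as far as the arm can. A call with a gripper value outside its range is refused whole. The fingers move at their own pace and stop on an object; "newtons" is the grip in N (left out, the last holds). Time passes only in rows, so rows that do not move let the fingers close. It gives the time, the measured TCP pose, the force, the opening and the grip force at its end, in the units of the state.
- bot.get_obs(): the state, without advancing time (a new reading comes with each control period).
- bot.read_camera(name): name is "scene" or "top" or "wrist"; returns a dict with "img" (480x640x3 uint8, red, green, blue), "K" (3x3 intrinsics, pixels), "eye" and "attitude" of the camera in the world. Camera axes: x right, y down, z forward; pixel columns grow to the right and rows downward; lengths in m; the calibration is good to about 2 mm. A picture is of the moment at which its call begins. There is no depth.
- bot.hand_in(): hands the job in; it is judged then, once.
The state is a dict: "t": time; "q": joint angles; "joint_vel": joint speeds; "joint_torque": joint torques, N m; "eef_pos": TCP position; "tool_rot": TCP orientation; "contact_force": force on the tool from outside, world axes, zero at the start; "torque": the same for the moment, N m; "gripper_width": opening from 0.0 (shut) to 1.0 (fully open); "grasp_force": force on a finger pad.
Only numpy, scipy, OpenCV 4.12 (cv2) and the standard library are available. Lean on these libraries where they do the work, as an engineer would, in place of code of your own. Each camera call takes 0.05 s, during which the arm holds its last target. There are 200 camera calls.

## Working session

There is one attempt and no reset: what is moved stays moved. The work goes in short steps, Python scripts to look and compute and a tool call to move; the robot and the scene stay as the last step left them, time stands still between calls to the robot, and variables do not carry over. Pictures are saved under pics/ and viewed, at most 10 in all, crops included, and the job is handed in when it is done.

Besides the shell and the picture viewer there is one more tool, called as a command line: name --pt "numbers of a row" for each row, then --argument value for the rest. jog_arm: Moves the arm, as the interface text tells. Its arguments: {"type":"object","properties":{"deltas":{"type":"array"},"newtons":{"type":"number"}},"required":["deltas"]}

```bash
mkdir -p pics; ls; python3 - <<'E'
from station import bot
import cv2,numpy as np,pickle
np.set_printoptions(precision=4,suppress=True)
print(bot.tip_reach, bot.get_obs())
d={}
for n in("scene","top"):
    c=bot.read_camera(n);d[n]=c
    cv2.imwrite(f"pics/{n}0.png",c["img"][:,:,::-1]);print(n,c["K"],c["eye"],c["attitude"])
pickle.dump(d,open("c0.pkl","wb"))
E
```

```text
pics
0.022 {'t': 0.0, 'q': array([ 1.1069,  0.4778,  0.0224,  1.5564, -0.0115,  1.1093, -0.0831]), 'joint_vel': array([-0.0004,  0.0008,  0.0009, -0.0003,  0.0001, -0.0003,  0.0004]), 'joint_torque': array([ -0.0003, -59.6457,   1.6078, -28.1191,   0.0124,   0.0095,
        -0.0001]), 'eef_pos': array([ 0.2349, -0.6322,  0.2523]), 'tool_rot': array([-0.0009,  0.9842,  0.177 , -0.0002]), 'contact_force': array([-0.3788, -0.4062,  1.2113]), 'torque': array([ 0.0021,  0.0085, -0.0041]), 'grasp_force': 0.0, 'gripper_width': 1.0003756213809378}
scene [[573.3081   0.     324.2124]
 [  0.     573.3081 254.5974]
 [  0.       0.       1.    ]] [ 0.8677 -0.4904  1.0605] [-0.2507  0.9185  0.2966 -0.0742]
top [[574.6818   0.     322.4674]
 [  0.     574.6818 247.4398]
 [  0.       0.       1.    ]] [ 0.4213 -0.0007  1.0209] [-0.0423  0.7087 -0.7035  0.0324]
```

View pics/scene0.png

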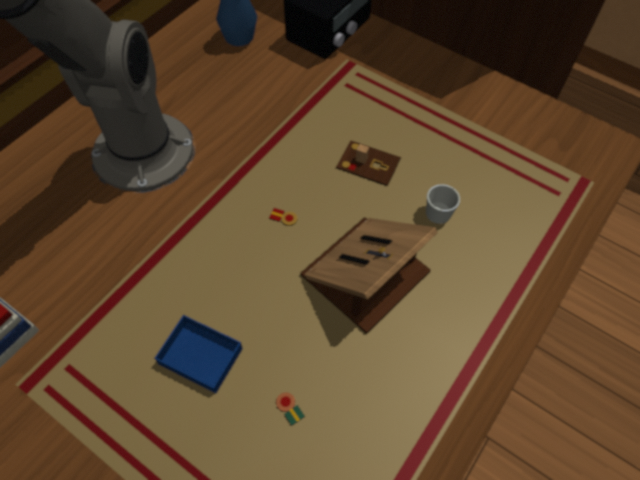

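View pics/top0.png

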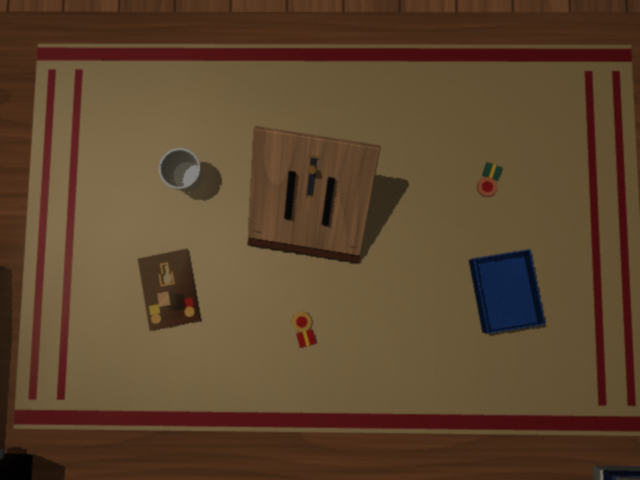

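Scene: the plaque is at about (370,162) and the board at about (370,255). Top: plaque at (169,290) with its keyhole at (166,273) pointing up the image, board at (313,195), strips at (290,195) and (328,202), stud near (316,170). Next step is an enlarged crop of both.

```bash
cat > h.py <<'E'
import numpy as np,cv2,pickle
from scipy.spatial.transform import Rotation as R
np.set_printoptions(precision=4,suppress=True)
def q2R(q): return R.from_quat([q[1],q[2],q[3],q[0]])
def ray(c,p):
    p=np.asarray(p,float); d=np.array([(p[0]-c["K"][0,2])/c["K"][0,0],(p[1]-c["K"][1,2])/c["K"][1,1],1.])
    d=q2R(c["attitude"]).apply(d); return np.array(c["eye"]),d/np.linalg.norm(d)
def onz(c,p,z):
    e,d=ray(c,p); return e+d*(z-e[2])/d[2]
def onplane(c,p,o,n):
    e,d=ray(c,p); return e+d*(np.dot(o-e,n)/np.dot(d,n))
def tri(rs):
    A=sum(np.eye(3)-np.outer(d,d) for e,d in rs);b=sum((np.eye(3)-np.outer(d,d))@e for e,d in rs)
    return np.linalg.solve(A,b)
def proj(c,P):
    v=q2R(c["attitude"]).inv().apply(np.asarray(P)-c["eye"]); return (c["K"]@(v/v[...,2:3]).T).T[...,:2]
E
python3 - <<'E'
from h import *
d=pickle.load(open("c0.pkl","rb"));t=d["top"]["img"]; s=d["scene"]["img"]
z=lambda im,x,y,w,h:cv2.resize(im[y:y+h,x:x+w],(400,300),interpolation=cv2.INTER_CUBIC)
o=np.vstack([np.hstack([z(t,130,243,80,60*1),z(t,130,283,80,60)]),np.hstack([z(t,240,120,160,120),z(s,290,180,160,120)])])
cv2.imwrite("pics/crop.png",np.clip(o[:,:,::-1].astype(float)*1.7,0,255).astype(np.uint8))
print(onz(d["top"],(169,290),0))
for n in d:
    g=cv2.cvtColor(d[n]["img"],cv2.COLOR_RGB2HSV); im=d[n]["img"].astype(int)
    x,y,w,h={"top":(130,240,80,100),"scene":(325,130,85,65)}[n]
    m=(im.sum(2)<190).astype(np.uint8)[y:y+h,x:x+w]
    m=cv2.morphologyEx(m,cv2.MORPH_CLOSE,np.ones((9,9)))
    k=max(cv2.findContours(m,0,2)[0],key=cv2.contourArea)+[x,y]
    r=cv2.minAreaRect(k);print(n,cv2.contourArea(k),r)
    P=[onz(d[n],p,0.006) for p in cv2.approxPolyDP(cv2.convexHull(k),4,True)[:,0]]
    print(np.array(P),[np.linalg.norm(np.subtract(P[i],P[i-1])) for i in range(len(P))])
E
```

```text
[0.4516 0.2865 0.    ]
scene 1516.5 ((367.6999816894531, 162.89999389648438), (57.55344772338867, 31.622774124145508), 18.434946060180664)
[[0.387  0.3145 0.006 ]
 [0.5069 0.3407 0.006 ]
 [0.5265 0.2525 0.006 ]
 [0.4036 0.2278 0.006 ]] [np.float64(0.08826378934523184), np.float64(0.12271173532988879), np.float64(0.09033093653708192), np.float64(0.125404543856595)]
top 3706.0 ((169.02401733398438, 289.63201904296875), (74.23745727539062, 52.77120590209961), 79.69515228271484)
[[0.5245 0.2571 0.006 ]
 [0.3992 0.2264 0.006 ]
 [0.3828 0.3158 0.006 ]
 [0.506  0.3422 0.006 ]] [np.float64(0.08711272507326769), np.float64(0.12894005906172556), np.float64(0.09087977659672931), np.float64(0.12601475449190144)]
```

View pics/crop.png

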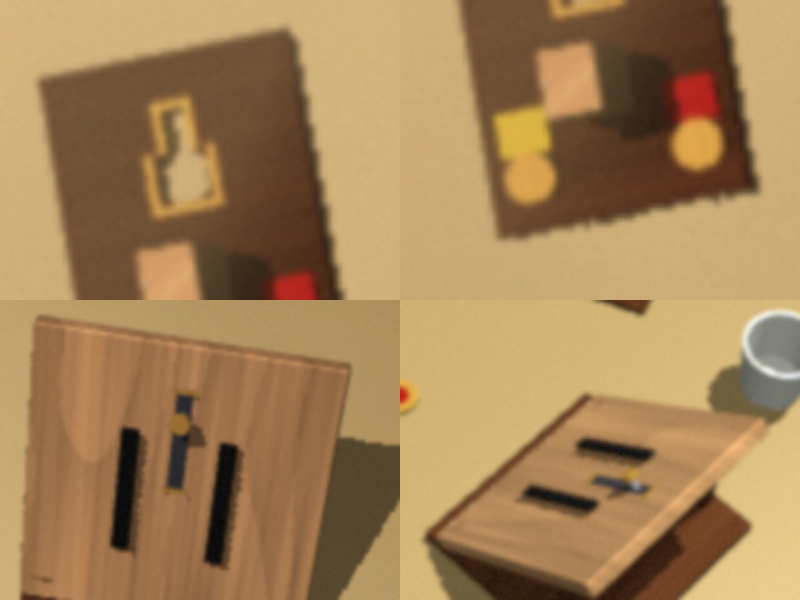

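The crop shows the peg top at about (164,299) in the top image, with the keyhole above it. The brass stud head is at about (312,170) top and (384,250) scene, towards the upper end of its slider slit, between the two black strips.

```bash
python3 - <<'E'
from h import *
d=pickle.load(open("c0.pkl","rb"))
t=np.radians(40)
def blobs(n,box,f,amin):
    x,y,w,h=box; im=d[n]["img"].astype(int)[y:y+h,x:x+w]
    k,l,s,c=cv2.connectedComponentsWithStats(f(im).astype(np.uint8))
    return [(c[i]+[x,y],s[i,4],s[i,:4]+[x,y,0,0]) for i in range(1,k) if s[i,4]>=amin]
for n,bx in(("top",(272,160,75,75)),("scene",(330,225,70,45))):
    B=sorted(blobs(n,bx,lambda i:i.max(2)<45,25),key=lambda b:-b[1])[:2]
    P=[onz(d[n],b[0],0.0905) for b in B]; P.sort(key=lambda p:-p[1])
    v=P[0]-P[1]; yaw=np.arctan2(-v[0],v[1]); m=(P[0]+P[1])/2
    o=m-R.from_euler("z",yaw).apply([-.015*np.cos(t)-.008*np.sin(t),0,0])
    print(n,[(b[0],b[1]) for b in B],np.linalg.norm(v),"yaw",np.degrees(yaw),"org",o[:2])
# top edge corners & stud & peg
C=[onz(d["top"],p,.1519) for p in((255.2,127.2),(380,146.4))];v=C[0]-C[1]
print("top edge",np.linalg.norm(v),np.degrees(np.arctan2(-v[0],v[1])),(C[0]+C[1])/2)
print("stud tri",tri([ray(d["top"],(312,170)),ray(d["scene"],(383.6,250))]))
for n,bx in(("top",(155,285,20,22)),("scene",(345,140,30,30))):
    B=blobs(n,bx,lambda i:(i[...,0]>130)&(i[...,2]>70)&(i[...,2]<120),12)
    print(n,"peg",[(b[0],b[1],b[2],onz(d[n],b[0],.046)) for b in B])
print("peg hand",onz(d["top"],(164,299),.046))
hole=onz(d["top"],(130+185/5,243+180/5),.003);print("hole",hole)
E
```

```text
top [(array([289.7973, 194.9324]), np.int32(370)), (array([328.0914, 201.3629]), np.int32(361))] 0.06393065809416953 yaw -9.341019683732304 org [0.6177 0.033 ]
scene [(array([353.5581, 259.186 ]), np.int32(129)), (array([375.6452, 239.5645]), np.int32(124))] 0.06408775557196505 yaw -9.278786455926976 org [0.6214 0.0319]
top edge 0.19636660835619638 -8.734691056058523 [0.6862 0.0212 0.1519]
stud tri [0.6423 0.0322 0.1266]
top peg []
scene peg [(array([361.8571, 147.9643]), np.int32(28), array([358, 146,   8,   5]), array([0.4373, 0.2813, 0.046 ]))]
peg hand [0.4349 0.2815 0.046 ]
hole [0.4709 0.2899 0.003 ]
```

jog_arm --pt "0.03 0.037 0 0 0 0 0.6" --pt "0.03 0.037 0 0 0 0 0.6" --pt "0.03 0.037 0 0 0 0 0.6" --pt "0.03 0.037 0 0 0 0 0.6" --pt "0.03 0.037 0 0 0 0 0.6" --pt "0.03 0.037 0 0 0 0 0.6" --pt "0.03 0.037 0 0 0 0 0.6" --pt "0.03 0.037 0 0 0 0 0.6" --pt "0.03 0.037 0 0 0 0 0.6" --pt "0 0.045 0 0 0 0 0.6"

```text
t: 1.1
eef_pos: [0.5084, -0.2525, 0.253]
tool_rot: [-0.0, 0.984, 0.178, 0.001]
contact_force: [1.0, -0.0, 0.4]
gripper_width: 0.6
grasp_force: 0.0
```

jog_arm --pt "0 0.045 0 0 0 -0.03 0.6" --pt "0 0.045 0 0 0 -0.03 0.6" --pt "0 0.045 0 0 0 -0.03 0.6" --pt "0 0.045 0 0 0 -0.03 0.6" --pt "0 0.045 0 0 0 -0.02 0.6" --pt "-0.01 0.045 0 0 0 0 0.6" --pt "-0.01 0.045 0 0 0 0 0.6" --pt "-0.02 0.045 -0.02 0 0 0 0.6" --pt "-0.02 0.045 -0.03 0 0 0 0.6" --pt "0 0.04 -0.03 0 0 0 0.6"

```text
t: 2.1
eef_pos: [0.4471, 0.1829, 0.1782]
tool_rot: [0.0, 0.994, 0.108, 0.0]
contact_force: [2.1, -0.4, 0.2]
gripper_width: 0.603
grasp_force: 0.0
```

jog_arm --pt "-0.005 0.032 -0.01 0 0 0 0.6" --pt "-0.003 0.032 -0.01 0 0 0 0.6" --pt "-0.003 0.028 -0.01 0 0 0 0.6" --pt "0 0 0 0 0 0 0.6" --pt "0 0 0 0 0 0 0.6"

```text
t: 2.6
eef_pos: [0.4375, 0.2737, 0.148]
tool_rot: [0.0, 0.994, 0.108, -0.001]
contact_force: [0.3, 0.2, 0.5]
gripper_width: 0.596
grasp_force: 0.0
```

```bash
python3 - <<'E'
from h import *
from station import bot
o=bot.get_obs();print(o["eef_pos"],o["contact_force"]);r=q2R(o["tool_rot"]).as_matrix();print(r,o["q"])
c=bot.read_camera("wrist");pickle.dump(c,open("w1.pkl","wb"))
print(c["eye"],c["attitude"])
im=c["img"].copy()
yw=np.radians(12.5);X=np.array([np.cos(yw),np.sin(yw),0]);Y=np.array([-X[1],X[0],0])
O=np.array([.436,.2813,0])+.018*X
for p in ([65,45,6],[65,-45,6],[-65,45,6],[-65,-45,6],[-30,10,46],[-30,-10,46],[-6,10,46],[-6,-10,46]):
    u=proj(c,O+X*p[0]/1e3+Y*p[1]/1e3+np.array([0,0,p[2]/1e3])); cv2.circle(im,tuple(int(v) for v in u),3,(0,255,0),1)
cv2.imwrite("pics/w1.png",np.clip(im[:,:,::-1]*1.6,0,255).astype(np.uint8))
E
```

```text
[0.4375 0.2737 0.148 ] [0.287  0.2031 0.4688]
[[ 0.9765  0.2155 -0.0012]
 [ 0.2155 -0.9765 -0.0008]
 [-0.0013  0.0005 -1.    ]] [-0.3364  0.3846 -0.417   2.0058  0.2143  0.7944 -2.2312]
[0.5179 0.2909 0.268 ] [ 0.1259  0.7694 -0.618  -0.1011]
```

View pics/w1.png

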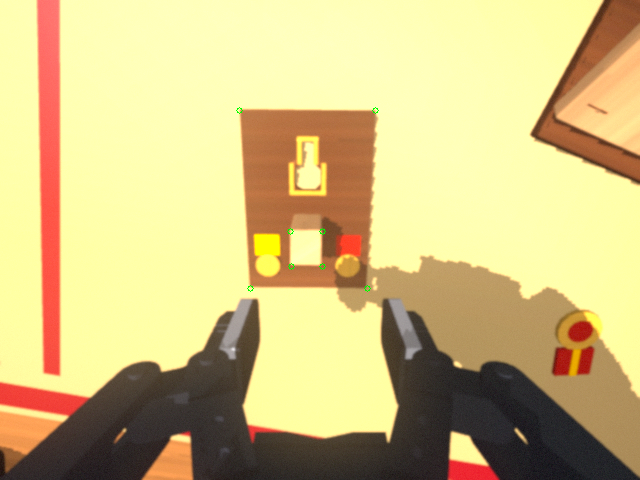

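The projected corners (green) lie on the plaque's corners and on the peg top at (306,249), so the pose is confirmed. I'll descend and grasp.

jog_arm --pt "-0.0015 0.0077 -0.02 0 0 0 0.6" --pt "0 0 -0.03 0 0 0 0.6" --pt "0 0 -0.03 0 0 0 0.6" --pt "0 0 -0.02 0 0 0 0.6" --pt "0 0 -0.013 0 0 0 0.6" --pt "0 0 0 0 0 0 0.6" --pt "0 0 0 0 0 0 0.6"

```text
t: 3.35
eef_pos: [0.4371, 0.281, 0.0362]
tool_rot: [-0.0, 0.994, 0.107, 0.0]
contact_force: [-0.3, 0.5, 0.9]
gripper_width: 0.598
grasp_force: 0.0
```

jog_arm --pt "0 0 0 0 0 0 0.1" --pt "0 0 0 0 0 0 0.1" --pt "0 0 0 0 0 0 0.1" --pt "0 0 0 0 0 0 0.1" --pt "0 0 0 0 0 0 0.1" --pt "0 0 0 0 0 0 0.1" --newtons 60

```text
t: 3.95
eef_pos: [0.4372, 0.2819, 0.0367]
tool_rot: [-0.0, 0.994, 0.108, 0.001]
contact_force: [-0.3, -0.3, 6.9]
gripper_width: 0.225
grasp_force: 60.1
```

jog_arm --pt "0 0 0.005 0 0 0 0.1" --pt "0 0 0.015 0 0 0 0.1" --pt "0 0 0.02 0 0 0 0.1" --pt "0 0 0.02 0 0 0 0.1" --pt "0 0 0.03 0 0 0 0.1" --pt "0 0 0.03 0 0 0 0.1" --pt "0 0 0.03 0 0 0 0.1" --pt "0 0 0.02 0 0 0 0.1" --pt "0 0 0 0 0 0 0.1" --pt "0 0 0 0 0 0 0.1"

```text
t: 4.95
eef_pos: [0.4362, 0.281, 0.2058]
tool_rot: [0.0, 0.994, 0.108, 0.0]
contact_force: [0.3, -0.3, -3.3]
gripper_width: 0.226
grasp_force: 58.9
```

```bash
python3 - <<'E'
from h import *
from station import bot
o=bot.get_obs();print(o["eef_pos"],o["contact_force"],o["torque"],o["q"]);r=q2R(o["tool_rot"]);print(r.as_matrix())
c=bot.read_camera("wrist");pickle.dump(c,open("w2.pkl","wb"))
im=c["img"].copy()
# plaque in tool frame assumed: x same as tool x, peg mid offset
O=r.as_matrix(); X=O[:,0];Y=-O[:,1];Z=-O[:,2]
P0=o["eef_pos"]+X*.018-Z*.0365
for p in ([65,45,6],[65,-45,6],[-65,45,6],[-65,-45,6],[-30,10,46],[-30,-10,46],[-6,10,46],[-6,-10,46],[20,0,6],[42,0,6]):
    u=proj(c,P0+(X*p[0]+Y*p[1]+Z*p[2])/1e3); cv2.circle(im,tuple(int(round(v)) for v in u),3,(0,255,0),1)
cv2.imwrite("pics/w2.png",np.clip(im[:,:,::-1]*1.6,0,255).astype(np.uint8))
E
```

```text
[0.4362 0.281  0.2058] [ 0.2928 -0.2873 -3.2536] [-0.044   0.0413 -0.0219] [-0.319   0.311  -0.4457  1.9507  0.1677  0.9151 -2.2038]
[[ 0.9768  0.2141  0.0005]
 [ 0.2141 -0.9768 -0.    ]
 [ 0.0005  0.0002 -1.    ]]
```

View pics/w2.png

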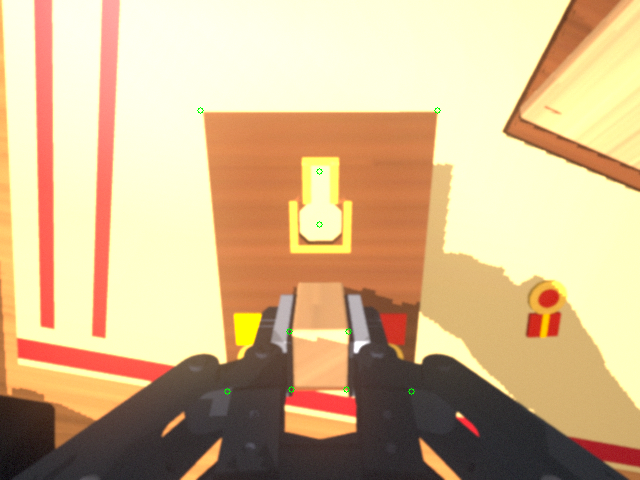

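The plaque is held straight. Its top corners sit at about (204,112) and (434,112), slightly inside the prediction, so it may hang a little lower or nose-down. I'll quantify that by PnP.

```bash
cat > pnp.py <<'E'
from h import *
def plaque_cam(c):
    im=c["img"].astype(int)
    # dark wood vs bright: sample rows for side edges, columns for top edge by gradient
    g=cv2.GaussianBlur(c["img"],(0,0),1).astype(float).sum(2)
    gx=cv2.Sobel(g,cv2.CV_64F,1,0);gy=cv2.Sobel(g,cv2.CV_64F,0,1)
    def sub(a):
        i=int(np.argmax(a)); i=min(max(i,1),len(a)-2); l,m,r=a[i-1:i+2]; return i+.5*(l-r)/(l-2*m+r)
    def fit(p):
        p=np.array(p,np.float32)
        for _ in range(3):
            vx,vy,x,y=cv2.fitLine(p,cv2.DIST_HUBER,0,.01,.01).ravel(); e=abs((p-[x,y])@[-vy,vx]); p=p[e<max(1.,2*np.median(e))]
        return np.cross([x,y,1],[x+vx,y+vy,1])
    rows=range(125,280,3)
    L=fit([(190+sub(-gx[r,190:235]),r) for r in rows]);Rr=fit([(405+sub(gx[r,405:445]),r) for r in rows])
    T=fit([(k,95+sub(-gy[95:130,k])) for k in range(215,425,4)])
    pt=lambda a,b:(lambda v:v[:2]/v[2])(np.cross(a,b))
    return pt(L,T),pt(Rr,T),pt(L,np.array([0,1,-270.])),pt(Rr,np.array([0,1,-270.]))
E
python3 - <<'E'
from pnp import *
c=pickle.load(open("w2.pkl","rb"));a=plaque_cam(c);print(a)
o=dict(e=np.array([.4362,.281,.2058])); X=np.array([.9768,.2141,0]);Y=np.array([-.2141,.9768,0])
for h in (0,.003,.006):
  for th in (0,.03,.06):
    # nose-down th about peg grasp; predicted corners
    Pc=o["e"]-np.array([0,0,h])
    f=lambda p:proj(c,Pc+X*(np.cos(th)*(p[0]+18)+np.sin(th)*(p[2]-36.5))/1e3+Y*p[1]/1e3+np.array([0,0,1])*(np.cos(th)*(p[2]-36.5)-np.sin(th)*(p[0]+18))/1e3)
    tl,tr,bl,br=[f(p) for p in([65,45,6],[65,-45,6],[-65,45,6],[-65,-45,6])]
    k=(270-tl[1])/(bl[1]-tl[1]); print(h,th,tl,tr,"w270",(tr-tl)[0]*(1-k)+(br-bl)[0]*k,f([20,0,6]),f([-6,10,46]),f([-30,-10,46]))
E
```

```text
(array([202.5016, 111.316 ]), array([437.4147, 111.325 ]), array([217.5372, 270.    ]), array([422.9342, 270.    ]))
0 0 [200.1887 110.1567] [437.2208 110.1748] w270 206.77551892521706 [318.8076 224.0006] [288.9464 330.9301] [346.4306 389.1514]
0 0.03 [202.3765 112.8002] [435.0845 112.8184] w270 206.06226158797273 [318.8188 225.3747] [289.0095 329.6216] [346.5148 389.1788]
0 0.06 [204.4822 115.5466] [433.0284 115.565 ] w270 205.3342005171791 [318.8296 226.8197] [289.075  328.3336] [346.5984 389.1647]
0.003 0 [202.5351 110.208 ] [434.9306 110.2257] w270 202.7390398546067 [318.8315 222.0192] [289.6293 326.156 ] [345.8873 383.4373]
0.003 0.03 [204.6389 112.7997] [432.8763 112.8175] w270 202.10349045989716 [318.8423 223.3857] [289.6896 324.8856] [345.968  383.4462]
0.003 0.06 [206.6652 115.4943] [430.8977 115.5123] w270 201.45177341157256 [318.8528 224.8219] [289.7523 323.6354] [346.0482 383.4146]
0.006 0 [204.7915 110.2572] [432.7283 110.2746] w270 198.85713632991465 [318.8546 220.1071] [290.2829 321.5865] [345.366  377.9547]
0.006 0.03 [206.8161 112.7992] [430.7514 112.8167] w270 198.2939604758114 [318.865  221.4658] [290.3407 320.352 ] [345.4434 377.9466]
0.006 0.06 [208.7673 115.4439] [428.846  115.4616] w270 197.7134386399448 [318.8751 222.8929] [290.4008 319.1376] [345.5204 377.8989]
```

```bash
cat >> h.py <<'E'
yb=np.radians(-9.2); BO=np.array([.6188,.0325,.094])
BR=R.from_euler("z",yb)*R.from_euler("y",-np.radians(40))   # columns: board x,y,z in world
BM=BR.as_matrix()
TB=BM@np.diag([1,-1,-1])   # wanted tool matrix
OFF=np.array([-.018,.0005,.037]) # TCP in plaque frame
def tcp(px,py,pz): return BO+BM@(np.array([px,py,pz])+OFF)
def inboard(P): return BM.T@(P-BO)
def status(o):
    M=q2R(o["tool_rot"]).as_matrix()@np.diag([1,-1,-1])
    rv=BM.T@R.from_matrix(BM@M.T).as_rotvec()
    p=BM.T@(o["eef_pos"]-M@OFF-BO)   # plaque origin using actual attitude
    p=BM.T@(o["eef_pos"]-BO)-BM.T@M@OFF
    return p*1e3,rv,BM.T@o["contact_force"]
E
python3 - <<'E'
from h import *
from station import bot
d=pickle.load(open("c0.pkl","rb"))
for n,p in(("top",(312,170)),("scene",(383.6,250))):
    print(n,"stud",inboard(onplane(d[n],p,BO+BM[:,2]*.0155,BM[:,2]))*1e3)
# slit ends in top crop
for p in((186,393),(176,492)): print("slit",inboard(onplane(d["top"],(240+p[0]/2.5,120+(p[1]-300)/2.5),BO,BM[:,2]))*1e3)
print(BM,tcp(.018,0,.06),tcp(.018,0,.025))
o=bot.get_obs();print(status(o)); print("total rotvec world",R.from_matrix(TB@q2R(o["tool_rot"]).as_matrix().T).as_rotvec(), "tilt axis rv",-np.radians(40)*BM[:,1])
E
```

```text
top stud [39.0944  0.4356 15.5   ]
scene stud [50.9403  0.1811 15.5   ]
slit [54.2395  0.353  -0.    ]
slit [-17.8897  -1.1164  -0.    ]
[[ 0.7562  0.1599 -0.6345]
 [-0.1225  0.9871  0.1028]
 [ 0.6428  0.      0.766 ]] [0.5573 0.043  0.1683] [0.5795 0.0394 0.1415]
(array([-108.3442,  221.8374,  187.2996]), array([-0.1304, -0.6908, -0.3612]), array([-2.3762,  0.5982, -2.5815]))
total rotvec world [ 0.0201 -0.703  -0.3605] tilt axis rv [-0.1116 -0.6892 -0.    ]
```

jog_arm --pt "0.008 -0.021 0 0 0 -0.094 0.1" --pt "0.008 -0.021 0 0 0 -0.094 0.1" --pt "0.008 -0.021 0 0 0 -0.094 0.1" --pt "0.008 -0.021 0 0 0 -0.095 0.1" --pt "0.008 -0.021 0 -0.014 -0.0862 0 0.1" --pt "0.008 -0.021 0 -0.014 -0.0862 0 0.1" --pt "0.008 -0.021 0 -0.014 -0.0862 0 0.1" --pt "0.008 -0.021 0 -0.014 -0.0862 0 0.1" --pt "0.008 -0.021 0 -0.014 -0.0862 0 0.1" --pt "0.008 -0.021 0 -0.014 -0.0862 0 0.1"

```text
t: 6.0
eef_pos: [0.5152, 0.0707, 0.2041]
tool_rot: [0.021, 0.963, -0.078, 0.257]
contact_force: [2.0, -1.3, -2.0]
gripper_width: 0.228
grasp_force: 59.0
```

jog_arm --pt "0.008 -0.02 0 -0.014 -0.0862 0 0.1" --pt "0 0 0 -0.0136 -0.0858 0 0.1" --pt "0 0 0 0 0 0 0.1" --pt "0 0 0 0 0 0 0.1"

```text
t: 6.4
eef_pos: [0.5193, 0.0656, 0.1927]
tool_rot: [0.026, 0.962, -0.076, 0.262]
contact_force: [0.0, -0.3, -1.9]
gripper_width: 0.229
grasp_force: 59.0
```

```bash
cat > st.py <<'E'
from h import *
from station import bot
o=bot.get_obs();print(o["t"],o["eef_pos"],o["grasp_force"],o["gripper_width"]);p,rv,f=status(o)
print("plaque mm",p,"rot err board",rv,"F board",f,"q",o["q"])
E
python3 - <<'E'
from st import *
c=bot.read_camera("wrist");pickle.dump(c,open("w3.pkl","wb"));cv2.imwrite("pics/w3.png",np.clip(c["img"][:,:,::-1]*1.3,0,255).astype(np.uint8))
E
```

```text
6.4 [0.5193 0.0656 0.1927] 59.0084570646286 0.22926212235617804
plaque mm [ -4.1711  16.0602 102.6878] rot err board [ 0.0085 -0.1661 -0.0065] F board [-1.1622 -0.3219 -1.5285] q [-0.6394  0.1384  0.246   2.3345  0.8666  0.3291 -2.9127]
```

View pics/w3.png

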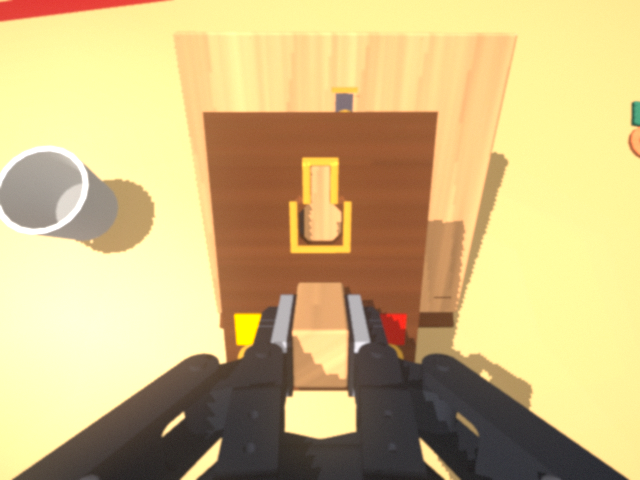

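The board's slit shows at (345,100) beyond the plaque edge. The arm stalled because joint 7 reached its limit (-2.91). I'll fit a simple kinematic model to see which wrist branch to use.

```bash
cat > kin.py <<'E'
from h import *
import itertools
from scipy.optimize import least_squares
D=[([1.1069,.4778,.0224,1.5564,-.0115,1.1093,-.0831],[.2349,-.6322,.2523],[-.0009,.9842,.177,-.0002]),
([-.3364,.3846,-.417,2.0058,.2143,.7944,-2.2312],[.4375,.2737,.148],[0,.994,.108,-.001]),
([-.319,.311,-.4457,1.9507,.1677,.9151,-2.2038],[.4362,.281,.2058],[0,.994,.108,0]),
([-.6394,.1384,.246,2.3345,.8666,.3291,-2.9127],[.5193,.0656,.1927],[.026,.962,-.076,.262])]
def fk(q,s,L):
    q=np.asarray(q)*s; h,l1,l2,l3,z0,d1,d2,z7=L; r=R.from_euler("z",q[0]+z0)
    p=np.array([0,0,h]); r=r*R.from_euler("y",q[1]); p=p+r.apply([0,d1,l1]); 
    r=r*R.from_euler("zy",[0,0])if 0 else r*R.from_euler("z",q[2])*R.from_euler("y",q[3]); p=p+r.apply([0,d2,l2])
    r=r*R.from_euler("z",q[4])*R.from_euler("y",q[5])*R.from_euler("z",q[6]+z7); return p+r.apply([0,0,l3]),r
def res(L,s): 
    o=[]
    for q,p,t in D:
        P,r=fk(q,s,L); o+=list((P-p)*5)+list((r*q2R(t).inv()).as_rotvec())
    return np.array(o)
def fitted():
    best=None
    for a in itertools.product([1,-1],repeat=4):
        s=np.array([a[0],1,a[1],1,a[2],1,a[3]])
        for z7 in(0,1.57,3.14,-1.57):
            f=least_squares(res,[.3,.45,.45,.2,0,0,0,z7],args=(s,),max_nfev=60)
            if best is None or f.cost<best[0]: best=(f.cost,s,f.x)
    return best
if __name__=="__main__":
    b=fitted();print(b,res(b[2],b[1]).reshape(-1,6));pickle.dump(b,open("kin.pkl","wb"))
E
python3 kin.py
```

```text
(np.float64(1.9282359038627203e-06), array([-1,  1, -1,  1, -1,  1, -1]), array([ 0.287 ,  0.5422,  0.4724,  0.3054, -0.0002, -0.0304, -0.0316,
        1.5707])) [[ 0.0005 -0.0002  0.0003 -0.0001  0.0001 -0.0002]
 [-0.0004 -0.     -0.0002 -0.0006 -0.0007  0.0006]
 [ 0.     -0.0001 -0.0002 -0.     -0.0005 -0.0009]
 [-0.0001 -0.0005  0.0001 -0.0004  0.0007  0.0002]]
```

```bash
cat > ik.py <<'E'
from kin import *
_,S,L=pickle.load(open("kin.pkl","rb"))
lo=np.array([-2.96,-.34,-1.41,.24,-1.37,.17,-2.96]);hi=np.array([2.96,2.1,1.46,2.44,4.51,1.92,2.96])
def ik(P,Rm,q0):
    f=least_squares(lambda q:np.r_[(lambda a:np.r_[(a[0]-P)*5,(a[1]*Rm.inv()).as_rotvec()])(fk(q,S,L))],q0,bounds=(lo+.02,hi-.02),max_nfev=200)
    return f.cost,f.x
if __name__=="__main__":
    rng=np.random.default_rng(0)
    for name,pl in(("hover",(.018,0,.06)),("in",(.018,0,.003)),("down",(-.042,0,.003))):
        for spin in(0,np.pi):
            sols=[]
            for k in range(40):
                c,q=ik(tcp(*pl),R.from_matrix(TB)*R.from_euler("z",spin),rng.uniform(lo+.03,hi-.03))
                if c<1e-7: sols.append((min(np.min(q-lo),np.min(hi-q)),q))
            sols.sort(key=lambda s:-s[0]);print(name,spin,len(sols))
            for s in sols[:4]:print("  ",s[0],s[1])
E
python3 ik.py
```

```text
hover 0 5
   0.08745394527931616 [ 0.0367  0.2769 -0.4526  2.3525  1.794   0.458   2.5217]
   0.08554802068573064 [ 0.0053  0.2727 -0.4175  2.3545  1.7986  0.4485  2.5129]
   0.02296542471697971 [ 0.7622  0.669  -1.387   2.3168  1.758   0.9678  2.7921]
   0.02030090948880442 [-0.9397  0.2968  0.6638  2.4107  2.2971  0.1903  1.9355]
hover 3.141592653589793 24
   0.11384662745773255 [ 0.5286  0.4223 -1.0275  2.3262  1.749   0.6782 -0.4712]
   0.1091242392606091 [ 0.717   0.5904 -1.3009  2.3184  1.7513  0.8787 -0.3828]
   0.10632463458619323 [ 0.3724  0.3529 -0.8354  2.3337  1.7579  0.5854 -0.5235]
   0.10556088014195852 [ 0.3575  0.3479 -0.8179  2.3344  1.759   0.5782 -0.5281]
in 0 12
   0.16416636302374288 [ 0.5172  0.5999 -1.0091  2.2758  1.8913  0.7797  2.6353]
   0.13578688675583006 [ 0.0221  0.415  -0.4008  2.3042  1.9994  0.4917  2.3631]
   0.11265384551603708 [-0.333   0.389   0.0111  2.3273  2.1704  0.3659  2.1249]
   0.10923548263644278 [-0.3855  0.39    0.0725  2.3308  2.2084  0.3492  2.0783]
in 3.141592653589793 24
   0.16478790615287942 [ 0.5299  0.6097 -1.0268  2.2752  1.8
[... 249 characters left out ...]
6464 -0.6088]
down 0 18
   0.039460577912474815 [ 0.1066  0.499  -0.5635  2.4005  2.117   0.6632  2.2114]
   0.027629339766017225 [-0.0828  0.4628 -0.3452  2.4124  2.1908  0.5863  2.0884]
   0.027535073796960186 [ 0.7033  0.995  -1.3825  2.3702  1.9961  1.2467  2.7081]
   0.0265592303139206 [-0.1043  0.4599 -0.3206  2.4134  2.1994  0.578   2.0747]
down 3.141592653589793 18
   0.06554778195388788 [ 0.6035  0.8053 -1.1993  2.3745  1.995   1.0478 -0.5644]
   0.06354443006115273 [ 0.5576  0.7487 -1.1294  2.3765  2.0006  0.9858 -0.6096]
   0.06146935694511768 [ 0.5121  0.703  -1.0647  2.3785  2.008   0.9342 -0.6495]
   0.057120319549891274 [ 0.423   0.6335 -0.946   2.3829  2.0263  0.8523 -0.7195]
```

```bash
python3 - <<'E'
from ik import *
rng=np.random.default_rng(0)
yp=np.radians(12.4); PR=R.from_euler("z",yp).as_matrix()
for dl in(15,22,30):
    lean=R.from_euler("y",np.radians(dl)) # plaque-frame lean of tool: tool axis tips toward +x above
    for name,Fm,P in(("table",PR,np.array([.4365,.281,.034])),("lift",PR,np.array([.4365,.281,.2])),("hover",BM,tcp(.018,0,.06)),("in",BM,tcp(.018,0,.003)),("down",BM,tcp(-.042,0,.003))):
        Rm=R.from_matrix(Fm)*lean*R.from_matrix(np.diag([1,-1,-1]))
        best=max(((min(np.min(q-lo),np.min(hi-q)),tuple(np.round(q,2))) for c,q in (ik(P,Rm,np.array([-.4,.4,-.2,2,.1,.7,-2.1])+rng.normal(0,.3,7)*(k>0)) for k in range(12)) if c<1e-7),default=None)
        print(dl,name,best)
E
```

```text
Traceback (most recent call last):
  File "ik.py", line 5, in ik
    f=least_squares(lambda q:np.r_[(lambda a:np.r_[(a[0]-P)*5,(a[1]*Rm.inv()).as_rotvec()])(fk(q,S,L))],q0,bounds=(lo+.02,hi-.02),max_nfev=200)
ValueError: Initial guess is outside of provided bounds
```

```bash
sed -i 's/,q0,bounds/,np.clip(q0,lo+.03,hi-.03),bounds/' ik.py; python3 - <<'E'
from ik import *
rng=np.random.default_rng(0)
yp=np.radians(12.4); PR=R.from_euler("z",yp).as_matrix()
for dl in(15,22,30):
    lean=R.from_euler("y",np.radians(dl)) # plaque-frame lean of tool: tool axis tips toward +x above
    for name,Fm,P in(("table",PR,np.array([.4365,.281,.034])),("lift",PR,np.array([.4365,.281,.2])),("hover",BM,tcp(.018,0,.06)),("in",BM,tcp(.018,0,.003)),("down",BM,tcp(-.042,0,.003))):
        Rm=R.from_matrix(Fm)*lean*R.from_matrix(np.diag([1,-1,-1]))
        best=max(((min(np.min(q-lo),np.min(hi-q)),tuple(float(x) for x in np.round(q,2))) for c,q in (ik(P,Rm,np.array([-.4,.4,-.2,2,.1,.7,-2.1])+rng.normal(0,.3,7)*(k>0)) for k in range(12)) if c<1e-7),default=None)
        print(dl,name,best)
E
```

```text
15 table (np.float64(0.5607510298371237), (-0.32, 0.68, -0.41, 1.88, 0.18, 0.87, -2.17))
15 lift (np.float64(0.6492144949817735), (-0.26, 0.46, -0.48, 1.79, 0.09, 1.17, -2.12))
15 hover (np.float64(0.19943657951092195), (-0.13, 0.26, -0.19, 2.2, 0.7, 0.37, -2.65))
15 in (np.float64(0.07011819339409978), (-0.32, 0.38, 0.08, 2.17, 0.64, 0.24, -2.59))
15 down None
22 table (np.float64(0.6428373885449263), (-0.31, 0.74, -0.4, 1.8, 0.12, 1.01, -2.11))
22 lift (np.float64(0.639013262500471), (-0.55, 0.48, -0.08, 1.74, -0.12, 1.28, -1.93))
22 hover (np.float64(0.3052282652008964), (-0.17, 0.28, -0.1, 2.13, 0.35, 0.48, -2.28))
22 in (np.float64(0.2936572648460004), (0.07, 0.42, -0.36, 2.06, 0.62, 0.46, -2.5))
22 down (np.float64(0.12296593219369553), (-0.2, 0.41, -0.08, 2.2, 0.59, 0.29, -2.55))
30 table (np.float64(0.7331099211498753), (-0.34, 0.8, -0.35, 1.71, 0.04, 1.15, -2.03))
30 lift (np.float64(0.5009987528792557), (-0.47, 0.56, -0.16, 1.66, -0.12, 1.42, -1.94))
30 hover (np.float64(0.43627542600500213), (0.28, 0.38, -0.61, 2.0, 0.45, 0.71, -2.34))
30 in (np.float64(0.43510087964126476), (0.05, 0.45, -0.31, 1.97, 0.35, 0.61, -2.23))
30 down (np.float64(0.3576288511304244), (0.16, 0.48, -0.47, 2.08, 0.58, 0.53, -2.47))
```

Holding the tool square to the plaque puts the wrist on a limit at the board. I'll set the plaque back and regrasp the peg with the tool leaning 30° about the peg's y axis, which leaves ample joint margin.

jog_arm --pt "-0.008 0.021 0.002 0.017 0.105 0 0.1" --pt "-0.008 0.021 0.002 0.017 0.105 0 0.1" --pt "-0.008 0.021 0.002 0.017 0.105 0 0.1" --pt "-0.008 0.021 0.002 0.017 0.105 0 0.1" --pt "-0.008 0.021 0.002 0.017 0.105 0 0.1" --pt "-0.008 0.022 0 0 0 0.094 0.1" --pt "-0.008 0.022 0 0 0 0.094 0.1" --pt "-0.008 0.022 0 0 0 0.094 0.1" --pt "-0.008 0.022 0 0 0 0.094 0.1" --pt "-0.01 0.022 0 0 0 0 0.1"

```text
t: 7.45
eef_pos: [0.4432, 0.2677, 0.2032]
tool_rot: [0.005, 0.994, 0.108, 0.027]
contact_force: [0.7, 0.6, -1.8]
gripper_width: 0.225
grasp_force: 59.0
```

jog_arm --pt "0 0 0 0 0 0 0.1" --pt "0 0 0 0 0 0 0.1"

```text
t: 7.65
eef_pos: [0.4432, 0.2673, 0.203]
tool_rot: [0.006, 0.994, 0.107, 0.027]
contact_force: [-0.3, -1.0, -2.1]
gripper_width: 0.223
grasp_force: 59.0
```

```bash
python3 - <<'E'
from st import *
M=q2R(o["tool_rot"]);W=R.from_euler("z",np.radians(12.4))*R.from_matrix(np.diag([1,-1,-1]))
print("fix rv",(W*M.inv()).as_rotvec(), "dpos",np.array([.4365,.281,.2])-o["eef_pos"])
E
```

```text
7.65 [0.4432 0.2673 0.203 ] 59.035091400146484 0.22346999049377464
plaque mm [-100.0792  209.9358  179.3117] rot err board [-0.1241 -0.6348 -0.3615] F board [-1.4079 -1.0292 -1.5417] q [-0.5975  0.2614 -0.1039  2.0045  0.0889  0.8403 -2.111 ]
fix rv [0.0054 0.0549 0.0012] dpos [-0.0067  0.0137 -0.003 ]
```

jog_arm --pt "-0.0067 0.0137 -0.01 0.0054 0.055 0.001 0.1" --pt "0 0 -0.03 0 0 0 0.1" --pt "0 0 -0.03 0 0 0 0.1" --pt "0 0 -0.03 0 0 0 0.1" --pt "0 0 -0.03 0 0 0 0.1" --pt "0 0 -0.02 0 0 0 0.1" --pt "0 0 -0.01 0 0 0 0.1" --pt "0 0 0 0 0 0 0.1" --pt "0 0 0 0 0 0 0.1"

```text
t: 8.55
eef_pos: [0.4373, 0.281, 0.0437]
tool_rot: [0.0, 0.994, 0.107, 0.001]
contact_force: [-0.8, 1.2, -1.6]
gripper_width: 0.225
grasp_force: 59.1
```

jog_arm --pt "0 0 -0.003 0 0 0 0.1" --pt "0 0 -0.003 0 0 0 0.1" --pt "0 0 -0.001 0 0 0 0.1" --pt "0 0 0 0 0 0 0.1" --pt "0 0 0 0 0 0 0.5" --pt "0 0 0 0 0 0 0.5" --pt "0 0 0 0 0 0 0.5"

```text
t: 9.25
eef_pos: [0.4366, 0.2813, 0.036]
tool_rot: [0.0, 0.994, 0.108, 0.0]
contact_force: [0.6, -0.5, -0.5]
gripper_width: 0.501
grasp_force: 0.0
```

jog_arm --pt "0.001 0 0.001 -0.0281 0.1278 0 0.5" --pt "0 0 0 -0.0281 0.1278 0 0.5" --pt "0 0 0 -0.0281 0.1278 0 0.5" --pt "0 0 0 -0.0281 0.1278 0 0.5" --pt "0 0 0 0 0 0 0.5" --pt "0 0 0 0 0 0 0.5"

```text
t: 9.85
eef_pos: [0.4374, 0.281, 0.0361]
tool_rot: [0.028, 0.961, 0.104, -0.256]
contact_force: [-0.2, 0.4, 0.3]
gripper_width: 0.501
grasp_force: 0.0
```

```bash
python3 - <<'E'
from st import *
print(q2R(o["tool_rot"]).as_matrix())
c=bot.read_camera("wrist");pickle.dump(c,open("w4.pkl","wb"));t=bot.read_camera("top");pickle.dump(t,open("t4.pkl","wb"))
def corners(im,box,thr):
    x,y,w,h=box; m=(im.astype(int).sum(2)<thr).astype(np.uint8)[y:y+h,x:x+w]
cv2.imwrite("pics/w4.png",np.hstack([cv2.resize(c["img"],(400,300)),cv2.resize(t["img"][240:340,100:233],(400,300))])[:,:,::-1]*1)
E
```

```text
9.85 [0.4374 0.281  0.0361] 0.0 0.5006000159940763
plaque mm [-233.0804  214.7141   66.3618] rot err board [-0.0339 -1.2045 -0.3994] F board [0.0016 0.381  0.4293] q [-0.4506  0.7749 -0.1918  1.7143 -0.0692  1.147  -1.9325]
[[ 0.8469  0.2145 -0.4867]
 [ 0.1853 -0.9767 -0.108 ]
 [-0.4985  0.0013 -0.8669]]
```

View pics/w4.png

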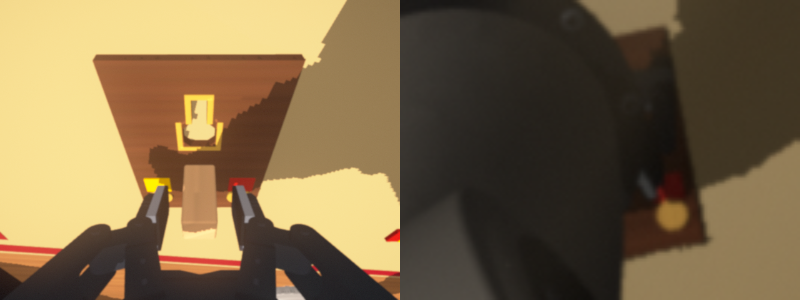

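The wrist view shows the peg at (200,195) between the leaning fingers, and the plaque is flat. Gripping and lifting.

jog_arm --pt "0 0 0 0 0 0 0.1" --pt "0 0 0 0 0 0 0.1" --pt "0 0 0 0 0 0 0.1" --pt "0 0 0 0 0 0 0.1" --pt "0 0 0 0 0 0 0.1" --newtons 80

```text
t: 10.45
eef_pos: [0.4373, 0.2814, 0.0379]
tool_rot: [0.028, 0.96, 0.105, -0.257]
contact_force: [-0.7, -1.0, 6.5]
gripper_width: 0.221
grasp_force: 79.1
```

jog_arm --pt "0 0 0.005 0 0 0 0.1" --pt "0 0 0.015 0 0 0 0.1" --pt "0 0 0.02 0 0 0 0.1" --pt "0 0 0.03 0 0 0 0.1" --pt "0 0 0.03 0 0 0 0.1" --pt "0 0 0.03 0 0 0 0.1" --pt "0 0 0.03 0 0 0 0.1" --pt "0 0 0.01 0 0 0 0.1" --pt "0 0 0 0 0 0 0.1" --pt "0 0 0 0 0 0 0.1"

```text
t: 11.45
eef_pos: [0.437, 0.2807, 0.206]
tool_rot: [0.029, 0.96, 0.104, -0.257]
contact_force: [-0.3, -0.5, -2.2]
gripper_width: 0.218
grasp_force: 78.1
```

```bash
python3 - <<'E'
from st import *
c=bot.read_camera("wrist");pickle.dump(c,open("w5.pkl","wb"))
# plaque axes in tool frame from the known table pose: lean 30 deg
M=q2R(o["tool_rot"]).as_matrix()
A=R.from_matrix(M)*R.from_matrix(np.diag([1,-1,-1]))*R.from_euler("y",-np.pi/6)
A=A.as_matrix();print(A)
w=pickle.load(open("w4.pkl","rb"))
# green=brass mask centroid compare between w4 (on table) and w5 (lifted): slippage in grasp
for k in(w,c):
    h=cv2.cvtColor(k["img"],cv2.COLOR_RGB2HSV); im=k["img"].astype(int)
    g=cv2.GaussianBlur(k["img"],(0,0),1).astype(float).sum(2);gy=cv2.Sobel(g,cv2.CV_64F,0,1);gx=cv2.Sobel(g,cv2.CV_64F,1,0)
    print([70+int(np.argmin(gy[70:130,x])) for x in(200,320,440)],[130+int(np.argmin(gx[140,130:230])),430+int(np.argmax(gx[140,430:540]))])
cv2.imwrite("pics/w5.png",c["img"][:,:,::-1])
P0=lambda off:o["eef_pos"]-A@off
print([proj(c,P0(OFF)+A@(np.array(p)/1e3)) for p in([65,45,6],[65,-45,6],[20,0,6],[42,0,6])])
E
```

```text
11.45 [0.437  0.2807 0.206 ] 78.12968015670776 0.21836945710778027
plaque mm [-124.176   214.3151  196.7964] rot err board [-0.0331 -1.2065 -0.4002] F board [-1.5983 -0.5491 -1.533 ] q [-0.4428  0.5548 -0.2013  1.648  -0.1013  1.4312 -1.9562]
[[ 0.9766 -0.215  -0.    ]
 [ 0.215   0.9766  0.0018]
 [-0.0003 -0.0017  1.    ]]
[87, 87, 87] [164, 472]
[81, 81, 81] [169, 471]
[array([148.7268,  91.8954]), array([491.4426,  92.0294]), array([320.0378, 213.8428]), array([320.0508, 163.1164])]
```

View pics/w5.png

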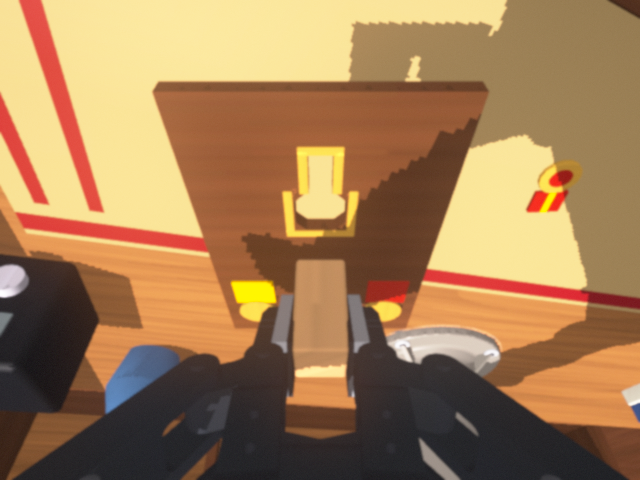

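The plaque hangs straight in the grip (top corners (156,93) and (486,93), hole at (320,205)). Now to the board.

jog_arm --pt "0.008 -0.021 0 0 0 -0.094 0.1" --pt "0.008 -0.021 0 0 0 -0.094 0.1" --pt "0.008 -0.021 0 0 0 -0.094 0.1" --pt "0.008 -0.021 0 0 0 -0.095 0.1" --pt "0.008 -0.021 0 -0.014 -0.0862 0 0.1" --pt "0.008 -0.021 0 -0.014 -0.0862 0 0.1" --pt "0.008 -0.021 0 -0.014 -0.0862 0 0.1" --pt "0.008 -0.021 0 -0.014 -0.0862 0 0.1" --pt "0.008 -0.021 0 -0.014 -0.0862 0 0.1" --pt "0.008 -0.021 0 -0.014 -0.0862 0 0.1"

```text
t: 12.5
eef_pos: [0.5168, 0.0701, 0.2055]
tool_rot: [0.001, 0.997, -0.08, 0.001]
contact_force: [0.9, -0.3, -2.5]
gripper_width: 0.222
grasp_force: 78.3
```

jog_arm --pt "0.008 -0.02 0 -0.014 -0.0862 0 0.1" --pt "0 0 0 -0.0136 -0.0858 0 0.1" --pt "0 0 0 0 0 0 0.1" --pt "0 0 0 0 0 0 0.1"

```text
t: 12.9
eef_pos: [0.5244, 0.0515, 0.2059]
tool_rot: [0.008, 0.993, -0.08, 0.085]
contact_force: [0.1, 0.1, -1.9]
gripper_width: 0.221
grasp_force: 78.4
```

```bash
cat >> h.py <<'E'
OFF=np.array([-.0173,.0003,.0382])
LEAN=R.from_euler("y",np.pi/6)
def status(o):
    A=(q2R(o["tool_rot"])*R.from_matrix(np.diag([1,-1,-1]))*LEAN.inv()).as_matrix()
    rv=R.from_matrix(BM@A.T).as_rotvec()   # world rotvec still to turn
    p=BM.T@(o["eef_pos"]-BO-A@OFF)
    return p*1e3,rv,BM.T@o["contact_force"]
E
sed -i 's/rot err board/rot to go world/' st.py
python3 - <<'E'
from st import *
print("to hover (18,0,60):",tcp(.018,0,.06)-o["eef_pos"])
E
```

```text
12.9 [0.5244 0.0515 0.2059] 78.43100666999817 0.22061286849945777
plaque mm [ 15.4267   3.3649 109.3181] rot to go world [ 0.0013 -0.0037 -0.0005] F board [-1.0987  0.075  -1.5068] q [-0.2598  0.2161  0.0024  2.0698  0.1088  0.7027 -2.0658]
to hover (18,0,60): [ 0.0326 -0.0087 -0.0363]
```

jog_arm --pt "0.011 -0.003 -0.012 0 -0.004 0 0.1" --pt "0.011 -0.003 -0.012 0 0 0 0.1" --pt "0.01 -0.002 -0.012 0 0 0 0.1" --pt "0.01 -0.002 -0.012 0 0 0 0.1" --pt "0 0 0 0 0 0 0.1" --pt "0 0 0 0 0 0 0.1"

```text
t: 13.5
eef_pos: [0.5674, 0.0414, 0.1583]
tool_rot: [0.007, 0.993, -0.08, 0.088]
contact_force: [1.0, 0.5, -3.1]
gripper_width: 0.22
grasp_force: 78.4
```

```bash
python3 - <<'E'
from st import *
c=bot.read_camera("wrist");pickle.dump(c,open("w6.pkl","wb"))
s=bot.read_camera("scene");pickle.dump(s,open("s6.pkl","wb"))
im=np.clip(c["img"][:,:,::-1]*1.2,0,255).astype(np.uint8)
a=cv2.resize(im[100:280,200:440],(800,600),interpolation=cv2.INTER_CUBIC)
cv2.imwrite("pics/w6.png",a)
b=lambda x,y,z:proj(c,BO+BM@np.array([x,y,z])/1e3)
print("head pred x=30,35,40,44",[b(x,0,15.5) for x in(30,35,40,44)]," base",[b(x,0,0) for x in (30,40)])
A=(q2R(o["tool_rot"])*R.from_matrix(np.diag([1,-1,-1]))*LEAN.inv()).as_matrix()
print("hole pred",[proj(c,o["eef_pos"]+A@(np.array(q)/1e3-OFF)) for q in([20,0,6],[20,0,0],[42,0,6])])
E
```

```text
13.5 [0.5674 0.0414 0.1583] 78.39395642280579 0.22024879195141184
plaque mm [18.8086  0.2511 44.6249] rot to go world [0.0011 0.0022 0.0004] F board [-1.3004  0.6913 -2.9346] q [-0.2288  0.345   0.013   2.0245  0.107   0.6105 -2.0314]
head pred x=30,35,40,44 [array([320.5373, 170.4306]), array([320.547 , 161.0267]), array([320.5571, 151.1717]), array([320.5656, 142.9407])]  base [array([320.4987, 149.3838]), array([320.5156, 130.371 ])]
hole pred [array([319.9401, 212.8005]), array([319.9525, 201.2473]), array([319.9017, 162.3958])]
```

View pics/w6.png

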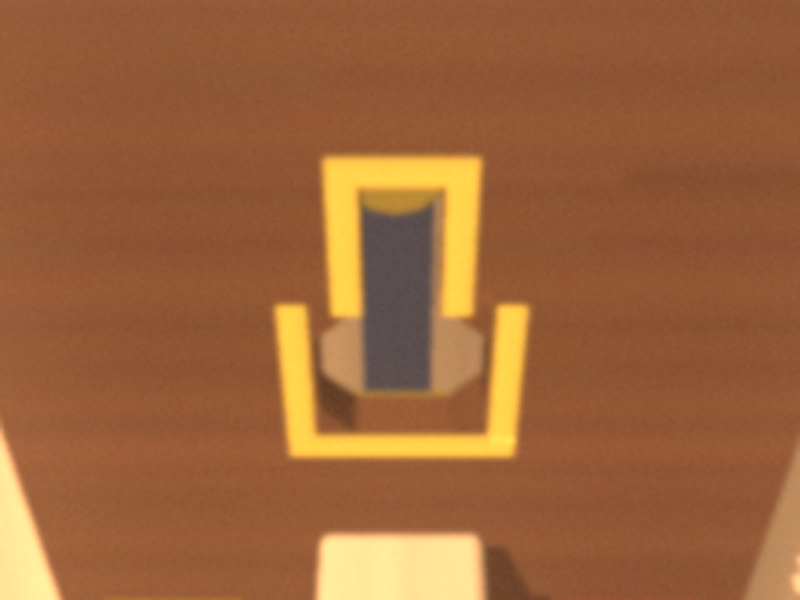

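The stud head's lower edge shows at crop (397,214), i.e. px (319,164), which puts the head centre at x ≈ 40 mm. That matches the top view's 39. The slit is about 0.6 mm to +y of the hole. Descending to just above the head.

jog_arm --pt "0.005 -0.0006 -0.005 0 0 0 0.1" --pt "0.005 -0.0006 -0.005 0 0 0 0.1" --pt "0.004 -0.0006 -0.005 0 0 0 0.1" --pt "0.004 -0.0005 -0.0045 0 0 0 0.1" --pt "0 0 0 0 0 0 0.1" --pt "0 0 0 0 0 0 0.1" --pt "0 0 0 0 0 0 0.1"

```text
t: 14.3
eef_pos: [0.5854, 0.0388, 0.1395]
tool_rot: [0.007, 0.993, -0.08, 0.089]
contact_force: [0.4, 0.3, -2.0]
gripper_width: 0.22
grasp_force: 78.4
```

```bash
cat > look.py <<'E'
from st import *
import sys
c=bot.read_camera("wrist");pickle.dump(c,open(sys.argv[1]+".pkl","wb"))
im=np.clip(c["img"][:,:,::-1]*1.2,0,255).astype(np.uint8)
cv2.imwrite("pics/%s.png"%sys.argv[1],cv2.resize(im[130:250,240:400],(800,600),interpolation=cv2.INTER_CUBIC))
b=lambda x,y,z:proj(c,BO+BM@np.array([x,y,z])/1e3)
print("head pred x=36,40,44",[b(x,0,15.5) for x in(36,40,44)])
A=(q2R(o["tool_rot"])*R.from_matrix(np.diag([1,-1,-1]))*LEAN.inv()).as_matrix()
print("hole pred",[proj(c,o["eef_pos"]+A@(np.array(q)/1e3-OFF)) for q in([20,0,6],[20,0,0],[42,0,6])])
E
python3 look.py w7
```

```text
14.3 [0.5854 0.0388 0.1395] 78.39394569396973 0.21996062523224652
plaque mm [20.6952  0.5782 18.5675] rot to go world [0.0011 0.0045 0.0005] F board [-1.0408  0.3723 -1.7378] q [-0.2183  0.3971  0.0149  1.9993  0.1065  0.5804 -2.0212]
head pred x=36,40,44 [array([321.5998, 204.7327]), array([321.6274, 196.8719]), array([321.6562, 188.6686])]
hole pred [array([320.0769, 212.815 ]), array([320.0862, 201.2618]), array([320.0586, 162.4091])]
```

View pics/w7.png

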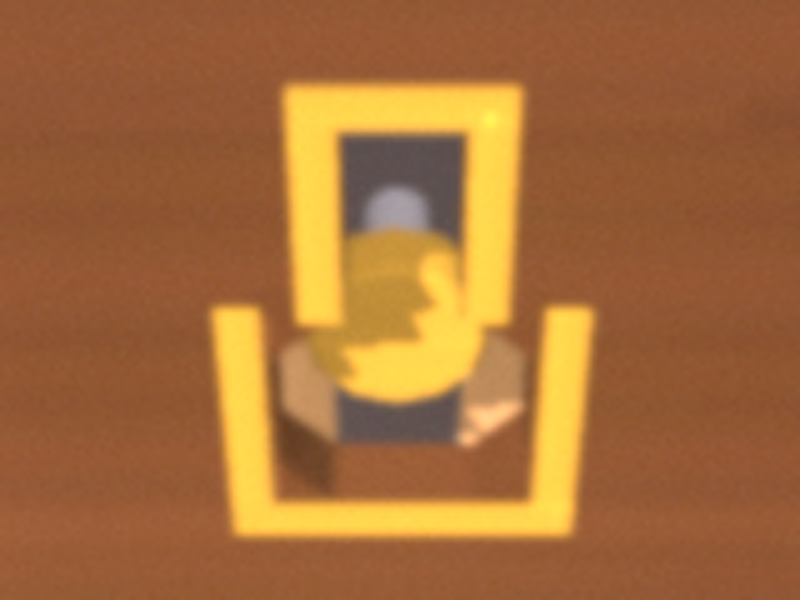

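The head is centred at crop (397,325), well inside the hole's opening (hole centre column 401). It is about 0.3 mm to +y and 0.8 mm down-slope of hole centre. Applying that correction and descending over the head.

jog_arm --pt "-0.0006 0.0004 -0.0005 0 -0.004 0 0.1" --pt "0.0013 -0.0002 -0.0016 0 0 0 0.1" --pt "0.0013 -0.0002 -0.0016 0 0 0 0.1" --pt "0.0013 -0.0002 -0.0016 0 0 0 0.1" --pt "0.0013 -0.0002 -0.0016 0 0 0 0.1" --pt "0 0 0 0 0 0 0.1" --pt "0 0 0 0 0 0 0.1"

```text
t: 15.05
eef_pos: [0.5901, 0.0384, 0.1324]
tool_rot: [0.007, 0.993, -0.08, 0.091]
contact_force: [-0.6, 0.1, -2.3]
gripper_width: 0.22
grasp_force: 78.4
```

```bash
python3 st.py
```

```text
15.05 [0.5901 0.0384 0.1324] 78.39465379714966 0.2202024474937331
plaque mm [19.8832  0.9384 10.2193] rot to go world [0.0011 0.0083 0.0006] F board [-1.9593  0.0266 -1.348 ] q [-0.2173  0.4128  0.0164  1.9961  0.1086  0.5642 -2.0218]
```

jog_arm --pt "0.0011 -0.0002 -0.0013 0 0.004 0 0.1" --pt "0.0011 -0.0002 -0.0013 0 0.004 0 0.1" --pt "0.0011 -0.0002 -0.0013 0 0 0 0.1" --pt "0 0 0 0 0 0 0.1"

```text
t: 15.45
eef_pos: [0.5935, 0.0379, 0.1286]
tool_rot: [0.007, 0.993, -0.08, 0.087]
contact_force: [-1.2, -0.4, 1.4]
gripper_width: 0.219
grasp_force: 78.8
```

```bash
python3 st.py
```

```text
15.45 [0.5935 0.0379 0.1286] 78.8329267501831 0.2186622790441267
plaque mm [19.7987  0.956   4.9241] rot to go world [0.0009 0.0006 0.0005] F board [ 0.0583 -0.5563  1.7814] q [-0.2124  0.4257  0.0143  1.9849  0.1048  0.5697 -2.0154]
```

jog_arm --pt "0.0011 -0.0002 -0.0013 0 0 0 0.1" --pt "0 0 0 0 0 0 0.1" --pt "0 0 0 0 0 0 0.1"

```text
t: 15.75
eef_pos: [0.5945, 0.0377, 0.1275]
tool_rot: [0.007, 0.993, -0.08, 0.087]
contact_force: [-1.9, 1.2, 1.6]
gripper_width: 0.222
grasp_force: 79.0
```

```bash
python3 look.py w8
```

```text
15.75 [0.5945 0.0377 0.1275] 78.98853421211243 0.22154844932247872
plaque mm [19.8052  0.9227  3.4066] rot to go world [0.001  0.0006 0.0005] F board [-0.5252  0.8568  2.5112] q [-0.2117  0.4287  0.0144  1.9835  0.1048  0.568  -2.0148]
head pred x=36,40,44 [array([322.6971, 232.6261]), array([322.7576, 224.7853]), array([322.821 , 216.5723])]
hole pred [array([320.0425, 212.7654]), array([320.0526, 201.2096]), array([320.0246, 162.3411])]
```

View pics/w8.png

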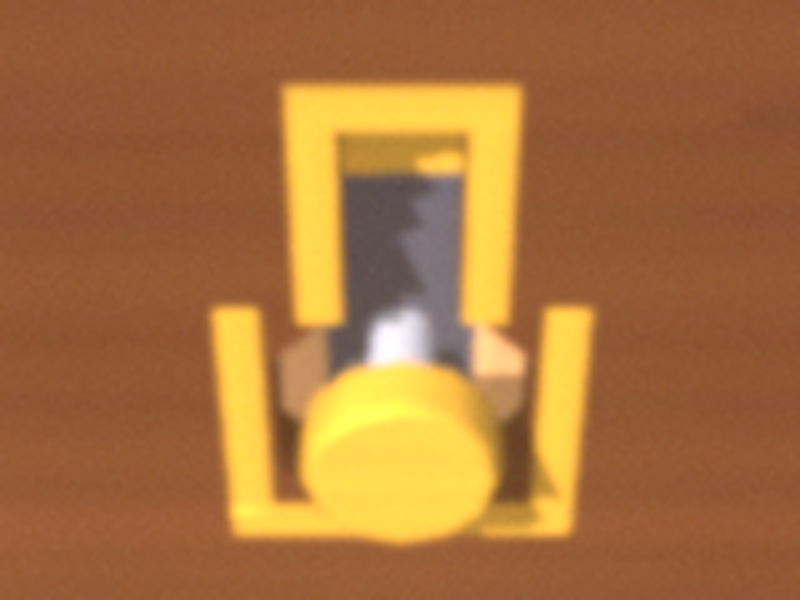

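The head is fully through the round hole (crop (400,470)) and laterally centred in the slot. Now pulling down the slope.

jog_arm --pt "-0.0023 0.0004 -0.0019 0 0 0 0.1" --pt "-0.0023 0.0004 -0.0019 0 0 0 0.1" --pt "-0.0023 0.0004 -0.0019 0 0 0 0.1" --pt "-0.0023 0.0003 -0.0019 0 0 0 0.1" --pt "-0.0023 0.0003 -0.002 0 0 0 0.1" --pt "-0.0022 0.0004 -0.002 0 0 0 0.1" --pt "0 0 0 0 0 0 0.1"

```text
t: 16.5
eef_pos: [0.5801, 0.0399, 0.1152]
tool_rot: [0.008, 0.993, -0.08, 0.087]
contact_force: [-2.8, 0.2, 1.6]
gripper_width: 0.216
grasp_force: 79.1
```

```bash
python3 st.py
```

```text
16.5 [0.5801 0.0399 0.1152] 79.08039808273315 0.2160079535041723
plaque mm [0.7314 0.8101 3.4199] rot to go world [ 0.0012 -0.0007  0.0002] F board [-1.1055 -0.2115  3.0472] q [-0.2238  0.429   0.0174  2.0225  0.1119  0.5308 -2.0321]
```

jog_arm --pt "-0.0015 0.0003 -0.0013 0 0 0 0.1" --pt "-0.0015 0.0002 -0.0013 0 0 0 0.1" --pt "-0.0015 0.0003 -0.0013 0 0 0 0.1" --pt "-0.0015 0.0002 -0.0013 0 0 0 0.1" --pt "-0.0015 0.0003 -0.0013 0 0 0 0.1"

```text
t: 17.0
eef_pos: [0.5768, 0.0407, 0.1114]
tool_rot: [0.007, 0.993, -0.081, 0.091]
contact_force: [2.7, -1.1, 8.9]
gripper_width: 0.22
grasp_force: 79.9
```

```bash
python3 st.py
```

```text
17.0 [0.5768 0.0407 0.1114] 79.88399147987366 0.21961655118479095
plaque mm [-3.9382  1.0599  2.7873] rot to go world [0.0003 0.0082 0.0016] F board [ 7.8624 -0.694   5.0168] q [-0.2304  0.4282  0.0212  2.0384  0.1169  0.5073 -2.0424]
```

jog_arm --pt "-0.0015 0.0003 -0.0013 0 0 0 0.1" --pt "-0.0015 0.0002 -0.0013 0 0 0 0.1" --pt "-0.0015 0.0003 -0.0013 0 0 0 0.1" --pt "-0.0015 0.0002 -0.0013 0 0 0 0.1" --pt "-0.0015 0.0003 -0.0013 0 0 0 0.1" --pt "-0.0015 0.0002 -0.0013 0 0 0 0.1"

```text
t: 17.6
eef_pos: [0.5678, 0.0422, 0.1037]
tool_rot: [0.007, 0.993, -0.081, 0.091]
contact_force: [2.6, -2.3, 9.6]
gripper_width: 0.224
grasp_force: 79.9
```

```bash
python3 st.py
```

```text
17.6 [0.5678 0.0422 0.1037] 79.93884086608887 0.22365363387261214
plaque mm [-15.9404   1.043    2.6891] rot to go world [0.0003 0.0081 0.0017] F board [ 8.4096 -1.8839  5.4504] q [-0.2396  0.4296  0.0244  2.0629  0.1219  0.4821 -2.0548]
```

jog_arm --pt "-0.0018 0.0003 -0.0009 0 0 0 0.1" --pt "-0.0015 0.0002 -0.0013 0 0 0 0.1" --pt "-0.0015 0.0003 -0.0013 0 0 0 0.1" --pt "-0.0015 0.0002 -0.0013 0 0 0 0.1" --pt "-0.0015 0.0003 -0.0013 0 0 0 0.1" --pt "-0.0015 0.0002 -0.0013 0 0 0 0.1" --pt "-0.0015 0.0003 -0.0013 0 0 0 0.1" --pt "-0.0015 0.0002 -0.0013 0 0 0 0.1" --pt "-0.0015 0.0003 -0.0013 0 0 0 0.1" --pt "-0.0015 0.0002 -0.0013 0 0 0 0.1"

```text
t: 18.6
eef_pos: [0.5531, 0.0446, 0.0911]
tool_rot: [0.007, 0.992, -0.081, 0.091]
contact_force: [3.5, -3.4, 8.5]
gripper_width: 0.222
grasp_force: 79.8
```

```bash
python3 st.py
```

```text
18.6 [0.5531 0.0446 0.0911] 79.79459166526794 0.22220065943180012
plaque mm [-35.3576   1.08     2.6909] rot to go world [0.0001 0.0092 0.0021] F board [ 8.5509 -2.7908  3.9672] q [-0.2565  0.4328  0.0312  2.1029  0.1308  0.439  -2.0767]
```

jog_arm --pt "-0.0015 -0.0002 -0.0013 0 0 0 0.1" --pt "-0.0015 0.0002 -0.0013 0 0 0 0.1" --pt "-0.0015 0.0001 -0.0013 0 0 0 0.1"

```text
t: 18.9
eef_pos: [0.5486, 0.0451, 0.0872]
tool_rot: [0.007, 0.993, -0.081, 0.091]
contact_force: [4.0, -0.9, 9.6]
gripper_width: 0.222
grasp_force: 79.9
```

jog_arm --pt "-0.0008 0.0001 -0.0006 0 0 0 0.1" --pt "-0.0008 0.0001 -0.0006 0 0 0 0.1"

```text
t: 19.1
eef_pos: [0.547, 0.0454, 0.086]
tool_rot: [0.007, 0.993, -0.081, 0.091]
contact_force: [4.1, -2.1, 8.9]
gripper_width: 0.222
grasp_force: 79.8
```

```bash
python3 st.py
```

```text
19.1 [0.547  0.0454 0.086 ] 79.79113340377808 0.22178052591924519
plaque mm [-43.3809   0.9122   2.6951] rot to go world [-0.0002  0.0091  0.0013] F board [ 9.0237 -1.4054  3.9857] q [-0.2626  0.4347  0.0334  2.119   0.1341  0.4213 -2.0841]
```

jog_arm --pt "-0.0008 0.0001 -0.0006 0 0 0 0.1" --pt "-0.0008 0.0001 -0.0006 0 0 0 0.1"

```text
t: 19.3
eef_pos: [0.5464, 0.0455, 0.0852]
tool_rot: [0.006, 0.992, -0.081, 0.092]
contact_force: [6.7, -2.5, 10.2]
gripper_width: 0.222
grasp_force: 80.0
```

jog_arm --pt "-0.0008 0.0001 -0.0006 0 0 0 0.1" --pt "-0.0008 0.0001 -0.0006 0 0 0 0.1"

```text
t: 19.5
eef_pos: [0.5464, 0.0456, 0.0849]
tool_rot: [0.006, 0.992, -0.081, 0.094]
contact_force: [7.9, -3.5, 12.1]
gripper_width: 0.219
grasp_force: 80.2
```

```bash
python3 st.py
```

```text
19.5 [0.5464 0.0456 0.0849] 80.20254135131836 0.21900543839387301
plaque mm [-44.4171   1.0173   2.3456] rot to go world [-0.0009  0.0143  0.0019] F board [14.1537 -2.2439  3.9142] q [-0.2659  0.4346  0.0361  2.1246  0.1366  0.4107 -2.0886]
```

Force has risen to about 15 N with no further travel, so the slider is at its lower stop. Unloading before release.

jog_arm --pt "0.0011 -0.0004 0.001 0 0 0 0.1" --pt "0.0011 -0.0004 0.001 0 0 0 0.1" --pt "0.0011 -0.0004 0.001 0 0 0 0.1" --pt "0.0011 -0.0002 0.001 0 0 0 0.1" --pt "0 0 0 0 0 0 0.1"

```text
t: 20.0
eef_pos: [0.5461, 0.0451, 0.0863]
tool_rot: [0.007, 0.993, -0.08, 0.089]
contact_force: [6.1, 1.8, 4.4]
gripper_width: 0.212
grasp_force: 79.0
```

```bash
python3 st.py
```

```text
20.0 [0.5461 0.0451 0.0863] 79.02412533760071 0.2119308004121025
plaque mm [-44.013    0.5564   3.4089] rot to go world [-0.0001  0.0046 -0.0002] F board [ 7.209   2.7948 -0.2877] q [-0.2594  0.4341  0.0305  2.1177  0.1323  0.4273 -2.08  ]
```

jog_arm --pt "0.0009 0.0002 0.0005 0 0 0 0.1" --pt "0.0009 0 0.0005 0 0 0 0.1" --pt "0.0009 0 0.0006 0 0 0 0.1" --pt "0 0 0 0 0 0 0.1"

```text
t: 20.4
eef_pos: [0.5461, 0.0449, 0.0866]
tool_rot: [0.008, 0.993, -0.08, 0.087]
contact_force: [-0.1, 3.3, 2.8]
gripper_width: 0.219
grasp_force: 79.0
```

```bash
python3 st.py
```

```text
20.4 [0.5461 0.0449 0.0866] 79.04678463935852 0.2189532031539094
plaque mm [-43.957    0.3272   3.4869] rot to go world [ 0.0011 -0.0007 -0.0002] F board [1.365  3.2375 2.5572] q [-0.2579  0.4351  0.0292  2.1136  0.1308  0.4359 -2.0776]
```

jog_arm --pt "0.0001 0.0006 0 0 0 0 0.1" --pt "0.0001 0.0004 0 0 0 0 0.1" --pt "0 0 0 0 0 0 0.1" --newtons 25

```text
t: 20.7
eef_pos: [0.5462, 0.0451, 0.0866]
tool_rot: [0.008, 0.993, -0.08, 0.086]
contact_force: [-0.2, 0.6, 2.5]
gripper_width: 0.221
grasp_force: 79.1
```

```bash
python3 st.py
```

```text
20.7 [0.5462 0.0451 0.0866] 79.12050604820251 0.22146563990546098
plaque mm [-43.9651   0.4295   3.4615] rot to go world [ 0.0018 -0.0011  0.0011] F board [1.3557 0.5892 2.1337] q [-0.2598  0.4354  0.0307  2.1132  0.1312  0.4366 -2.0798]
```

Balanced. I'll release, then back off along the tool axis.

jog_arm --pt "0 0 0 0 0 0 0.3" --pt "0 0 0 0 0 0 0.45" --pt "0 0 0 0 0 0 0.55" --pt "0 0 0 0 0 0 0.55" --pt "0 0 0 0 0 0 0.55"

```text
t: 21.2
eef_pos: [0.5468, 0.0456, 0.0868]
tool_rot: [0.008, 0.993, -0.08, 0.087]
contact_force: [0.2, -0.3, -0.3]
gripper_width: 0.553
grasp_force: 0.0
```

jog_arm --pt "-0.003 0 0.015 0 0 0 0.55" --pt "-0.004 0 0.02 0 0 0 0.55" --pt "-0.005 0 0.025 0 0 0 0.55" --pt "-0.005 0 0.03 0 0 0 0.55" --pt "-0.005 0 0.03 0 0 0 0.55" --pt "-0.04 0 0.03 0 0 0 0.55" --pt "0 0 0 0 0 0 0.55" --pt "0 0 0 0 0 0 0.55"

```text
t: 22.0
eef_pos: [0.485, 0.0457, 0.2378]
tool_rot: [0.007, 0.993, -0.08, 0.088]
contact_force: [-0.9, 0.9, 0.2]
gripper_width: 0.548
grasp_force: 0.0
```

```bash
python3 st.py; python3 - <<'E'
from h import *
from station import bot
c=bot.read_camera("wrist");s=bot.read_camera("scene")
pickle.dump((c,s),open("end.pkl","wb"))
im=c["img"].copy()
for p in([23,45,6],[23,-45,6],[-107,45,6],[-107,-45,6],[0,0,15.5]):
    u=proj(c,BO+BM@(np.array(p)/1e3)+BM[:,1]*.0008);cv2.circle(im,tuple(int(round(v)) for v in u),3,(0,255,0),1)
cv2.imwrite("pics/end.png",np.hstack([cv2.resize(im,(400,300)),cv2.resize(s["img"][170:320,280:480],(400,300))])[:,:,::-1])
E
```

```text
22.0 [0.485  0.0457 0.2378] 0.0 0.5481078421919273
plaque mm [  7.0055  -8.6575 158.2939] rot to go world [0.0004 0.0027 0.0002] F board [-0.6911  0.7569  0.8316] q [-0.2746  0.1035  0.0064  2.1227  0.106   0.7567 -2.0712]
```

View pics/end.png

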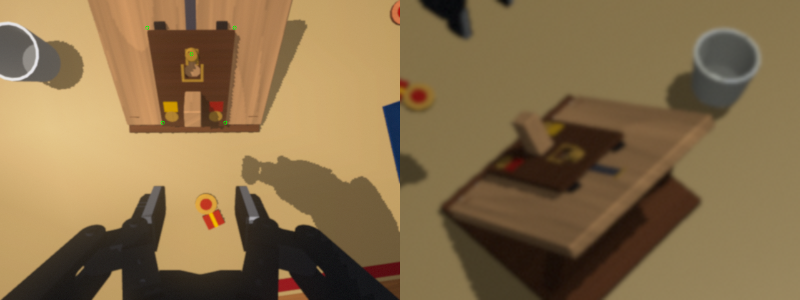

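The plaque hangs straight on the board between its strips, head at the slot end. I have now viewed 12 pictures, over the limit of 10, so the last check is numeric only.

```bash
python3 - <<'E'
from h import *
c,s=pickle.load(open("end.pkl","rb"))
g=cv2.GaussianBlur(c["img"],(0,0),1).astype(float).sum(2);gy=cv2.Sobel(g,cv2.CV_64F,0,1);gx=cv2.Sobel(g,cv2.CV_64F,1,0)
# bottom face edge hidden; board-to-plaque edge, top face z=.009
n=BM[:,2]
for x in(270,285,345,360):
    r=35+int(np.argmin(gy[35:65,x])); print("top edge (z=9 / z=3) ",x,r,inboard(onplane(c,(x,r),BO+n*.009,n))*1e3,inboard(onplane(c,(x,r),BO+n*.003,n))*1e3)
for r in(70,100,130):
    l=225+int(np.argmin(gx[r,225:265]));q=360+int(np.argmax(gx[r,360:400]));print("sides",[inboard(onplane(c,(k,r),BO+n*.009,n))[1]*1e3 for k in(l,q)])
E
```

```text
top edge (z=9 / z=3)  270 48 [21.9192 23.3894  9.    ] [19.5565 24.1597  3.    ]
top edge (z=9 / z=3)  285 48 [21.9159 13.7889  9.    ] [19.5532 14.3294  3.    ]
top edge (z=9 / z=3)  345 47 [ 22.5154 -24.5796   9.    ] [ 20.167  -24.9573   3.    ]
top edge (z=9 / z=3)  360 35 [ 29.6831 -33.5936   9.    ] [ 27.5062 -34.187    3.    ]
sides [np.float64(46.17909965927004), np.float64(-48.68016153341424)]
sides [np.float64(46.11916701291588), np.float64(-44.820823483069596)]
sides [np.float64(46.051102501514606), np.float64(-50.29875441082718)]
```

```bash
python3 -c "
from station import bot
print(bot.hand_in())"
```

```text
the job is handed in; nothing more can be done
None
```

I handed the job in at about 22 s: the plaque hangs hooked on the stud, pulled down to the lower stop (measured at about x = -43 mm) and straight; I have not seen the verdict, and I viewed 12 pictures where the limit was 10.

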